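Click the spice mill's thumbwheel to its marked setting

ROBOT

A 7-joint arm with a two-finger parallel gripper is mounted at the origin on the work surface. World frame = base frame: x ahead of the robot, y to its left, z up, the work surface at z = 0. Lengths are in m, angles in rad, forces in N, time in s.
With the tool pointing down it reaches from about 0.425 to 1.025 m from the base axis. Payload 3.6 kg.
Tool frame: the origin (TCP) lies at the very end of the fingers, on their centre line; the grasp point (between the pads) lies 19 mm behind it; z points along the fingers, y is the direction in which the jaws open and shut (so a half turn about z gives the same grasp; the last joint's range is limited). The gripper opens to 85 mm and grips with 20 to 120 N. Pads are 22 mm wide; open, the fingers measure 114 mm over their backs; the gripper's body (76 mm by 85 mm) begins 54 mm behind the grasp point. The pads swing forward as they close: fully open they stand 13 mm farther back than shut.
Start: joints at [-1.433, 0.591, 0.048, 1.609, -0.033, 0.943, -0.034], TCP at [0.166, 0.706, 0.231] pointing down, gripper open.
Joint ranges: [-2.69, 2.69], [-0.47, 2.24], [-1.27, 1.36], [0.19, 2.51], [-1.53, 4.68], [0.08, 2.07], [-3.09, 3.09]. Speed limits (rad/s): [2.57, 2.57, 3.14, 3.14, 3.14, 3.14, 3.14].

INTERFACE

Orientations are given as [roll, pitch, yaw] about the fixed x, y, z axes, in that order (R = Rz(yaw) Ry(pitch) Rx(roll)).
In Python, from plant import * gives the robot as it stands.
- The arm moves only by the tool move_arm, never from a script. Its argument "rows" is a list of rows, each a list of 7 numbers: the closure in counts, from 0 (fully open) to 255 (shut), then the shift along the tool's x, y, z in cm, then the turn, a rotation vector about the tool's x, y, z in rad. A call has 1 to 20 rows; each row is the pose to reach, as a shift and turn from the pose commanded when the call began, along the tool's axes at that moment; what a row does not reach only later rows make up. A row lasts 1/8 s, in which the tool goes at most 62.5 mm and 10.7 degrees, less where a joint would pass 70% of its speed; a pose out of reach is approached as far as the arm can. A call with a gripper value outside its range is refused whole. The fingers move at their own pace and stop on an object; "newtons" is the grip in N (left out, the last holds). Time passes only in rows, so rows that repeat a pose let the fingers close. It gives the time, the measured TCP pose, the force and the opening at its end, in the units of the state.
- get_obs(): the state, without advancing time (a new reading comes with each control period).
- get_image(name): name is "scene" or "top" or "wrist"; returns a dict with "pixels" (384x512x3 uint8, blue, green, red), "depth" (384x512 float32, m along the optical axis (not along the pixel's ray), 0 where there is no reading), "K" (3x3 intrinsics, pixels), "T" (4x4, takes a point from camera to world coordinates); the wrist camera has in their place "mount" (4x4, takes a point from camera to tool coordinates, whose origin is the TCP and whose axes are the flange's). Camera axes: x right, y down, z forward; pixel columns grow to the right and rows downward; lengths in m; the calibration is good to about 2 mm. A picture is of the moment at which its call begins: read the wrist's pose just before it.
- sign_off(): hands the job in, once; it reports no verdict.
The state is a dict: "time": time; "joint_positions": joint angles; "qd": joint speeds; "joint_efforts": joint torques, N m; "eef_pos": TCP position; "tool_rot": TCP orientation; "force": force on the tool from outside, world axes, zero at the start; "moment": the same for the moment, N m; "opening": finger opening in m.
Only numpy, scipy, OpenCV 4.12 (cv2) and the standard library are available. Lean on these libraries where they do the work, as an engineer would, in place of code of your own. Each camera call takes 0.05 s, during which the arm holds its last target.

TASK

Set the grind on the spice mill: with a fingertip, flick the lugs on the edge of the black thumbwheel on top of its head, click by click, counter-clockwise as seen from above, until the raised metal bar on the wheel points straight at the fixed black pointer in front of the hopper. Leave it resting in that click and do not run past it to the next one. Nothing is to be lifted, and the mill, its cup and the things around it stay where they stand.

Things in the scene. Friction and masses are not known exactly. Their poses are not given: they have to be found in the camera images.
- mill: Electric spice mill, about 3.4 kg, loose on rubber feet; over about 10 N sideways at wheel height can tip it. Origin on the counter under its middle; x runs from front to rear, z up. Base plate x = -135 to 115 mm, 125 mm wide. A head (x = -100 to 110, 104 wide, top at z = 160 mm) reaches forward from a rear column over a cup; the thumbwheel lies on its front part, the hopper stands on its rear part.
- hopper (a point): Top of the knob on the lid of the clear round hopper (92 mm across) behind the wheel; on the mill at x = 58, y = 0, z = 230 mm. Tall thing to keep clear of.
- wheel_axis (a point): On the thumbwheel's upright axis, level with its flat top (mill x = -75, z = 177 mm). The wheel lies flat, 14 mm thick, its underside 3 mm above the head: a disc 84 mm across with six equal lugs 60 degrees apart, 10 mm wide, round-ended, reaching 60 mm from the axis; about 40 mm free edge between lugs. The head ends 25 mm ahead of the axis, so the wheel's front overhangs free air.
- bar_end (a point): Outer end of the raised bar on the wheel's top, 52 mm from the axis, 3 mm above the flat top; turns with the wheel. The bar is a bare aluminium rib, 38 mm long, 9 mm wide, running radially out along the middle of one lug. The other lugs lie at 60, 120, 180, 240 and 300 degrees from it.
- pointer (a point): Top of the front tip of the fixed black pointer, a 14 mm high wedge on the head between wheel and hopper, straight behind the wheel's axis (62 mm from it, along the mill's x); it points forward at the axis.
- wheel (a joint): Turn of the thumbwheel in rad, growing counter-clockwise from above; 0 = bar at the pointer. 12 clicks a turn, 0.5236 rad each, rests at whole multiples; starts 2 to 6 clicks short (-3.14 to -1.05). A sprung roller holds each click; about 2 N at a lug's end carries it over. It starts at rest in a click. Just past half a click it falls forward by itself into the next rest, ahead of a slow finger. Stops at -3.82 and 2.25.
- cup: Loose steel cup under the spout on the mill's base plate, 62 mm across, 66 mm high. Origin: centre of its underside. Stays in place.
- shaker: Loose glass pepper shaker with chrome twist top, 54 mm across, 106 mm high, beside the mill. Origin: centre of its underside. Stays in place.
- bowl: Loose speckled stoneware bowl, 150 mm across, 60 mm high, beside the mill. Origin: centre of its underside. Stays in place.
- scraper: Loose green hard silicone scraper lying flat in front of the mill, 250 mm long, 62 mm wide, 12 mm high. Origin: on its underside, 85 mm from the middle of the blade; its x axis runs from handle to blade. Stays in place.

How it is judged:
By the outcome, as a careful person would: the job done as asked, in the order asked, and still so for the second after the job is handed in, with the robot touching nothing.
It also fails if it takes over 70 s, if anything falls off the work surface, if the arm or the gripper's body presses on something with over 40 N, if the wrist force passes 120 N, or if a joint passes its speed limit or range.

## Working session

There is one attempt and no reset: what is moved stays moved. The work goes in short steps, Python scripts to look and compute and a tool call to move; the robot and the scene stay as the last step left them, time stands still between calls to the robot, and variables do not carry over. Pictures are saved under pics/ and viewed, and the job is handed in when it is done.

Besides the shell and the picture viewer there is one more tool, called after "Call:" by a JSON object that holds its "api" and its "payload". move_arm: Moves the arm, as the interface text tells. Its arguments: {"type":"object","properties":{"rows":{"type":"array"},"newtons":{"type":"number"}},"required":["rows"]}

```bash
mkdir -p pics; ls; python3 - <<'E'
from plant import *
import cv2,numpy as np
o=get_obs();print(o)
for n in ["scene","top","wrist"]:
    im=get_image(n); cv2.imwrite(f"pics/{n}0.png",im["pixels"]); np.savez(f"{n}0.npz",**im)
    print(n,im["K"].round(1).tolist(),(im["T"] if "T" in im else im["mount"]).round(3).tolist())
E
```

```text
pics
{'time': 0.0, 'joint_positions': array([-1.43350375,  0.59214096,  0.04831144,  1.60984962, -0.03327179,
        0.94271353, -0.033698  ]), 'qd': array([ 0.00101729, -0.00127467, -0.00160016,  0.00016667,  0.00046855,
       -0.0007858 , -0.00171884]), 'joint_efforts': array([ 4.52826753e-04, -5.48699141e+01,  1.54681385e+00, -1.98120511e+01,
        9.43532854e-03,  8.85300018e-03, -2.47744481e-06]), 'eef_pos': array([0.16565814, 0.70495093, 0.2301153 ]), 'tool_rot': array([-3.13929105e+00,  1.59733806e-04,  2.91088903e+00]), 'force': array([ 0.55668941,  0.20146139, -0.26219312]), 'moment': array([-0.03719741,  0.02077779, -0.01552779]), 'opening': 0.08522179488240823}
scene [[493.9, 0.0, 254.9], [0.0, 493.9, 189.4], [0.0, 0.0, 1.0]] [[-0.76, 0.367, -0.537, 1.161], [0.65, 0.407, -0.641, 0.744], [-0.017, -0.836, -0.548, 0.743], [0.0, 0.0, 0.0, 1.0]]
top [[406.8, 0.0, 263.5], [0.0, 406.8, 189.3], [0.0, 0.0, 1.0]] [[-0.028, -0.997, 0.072, 0.491], [-1.0, 0.028, -0.002, 0.07], [-0.0, -0.072, -0.997, 1.283], [0.0, 0.0, 0.0, 1.0]]
wrist [[343.8, 0.0, 261.6], [0.0, 343.8, 192.1], [0.0, 0.0, 1.0]] [[0.001, -0.954, -0.3, 0.076], [1.0, 0.001, -0.001, -0.0], [0.001, -0.3, 0.954, -0.143], [0.0, 0.0, 0.0, 1.0]]
```

View pics/scene0.png

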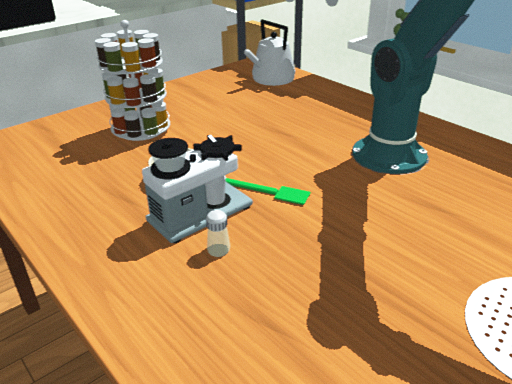

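View pics/top0.png

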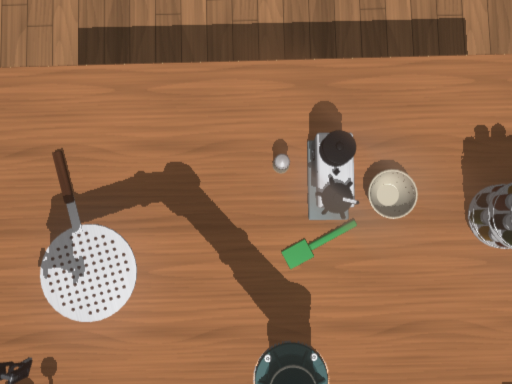

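View pics/wrist0.png

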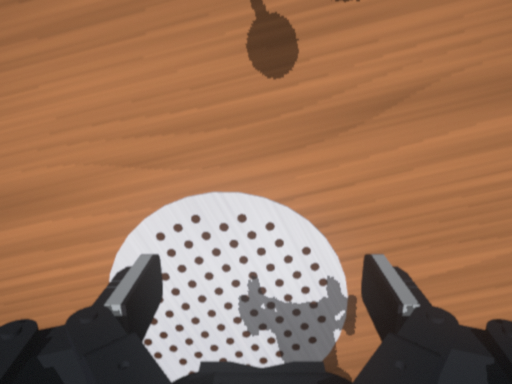

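Scene: the mill is at about (190,185), with shaker and scraper beside it. Top: wheel at about (337,196), hopper (337,148), bowl (392,194), shaker (282,162), scraper (320,243). Next I enlarge the wheel.

```bash
cat > h.py <<'E'
import numpy as np,cv2
def ray(im,u,v,z,T=None):
    K=im["K"];T=im["T"] if T is None else T
    d=T[:3,:3]@np.array([(u-K[0,2])/K[0,0],(v-K[1,2])/K[1,1],1]);o=T[:3,3]
    return o+d*(z-o[2])/d[2]
def proj(im,p,T=None):
    K=im["K"];T=im["T"] if T is None else T
    c=T[:3,:3].T@(np.asarray(p)-T[:3,3]);return (K@c/c[2])[:2]
def toolT(o):
    from scipy.spatial.transform import Rotation as R
    T=np.eye(4);T[:3,:3]=R.from_euler("xyz",o["tool_rot"]).as_matrix();T[:3,3]=o["eef_pos"];return T
E
python3 - <<'E'
import numpy as np,cv2
t=np.load("top0.npz");s=np.load("scene0.npz")
a=t["pixels"][120:230,290:425];cv2.imwrite("pics/topz.png",cv2.resize(a,None,fx=5,fy=5,interpolation=cv2.INTER_CUBIC))
a=s["pixels"][125:245,135:265];cv2.imwrite("pics/scz.png",cv2.resize(a,None,fx=5,fy=5,interpolation=cv2.INTER_CUBIC))
E
```

```text
(no output)
```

View pics/topz.png

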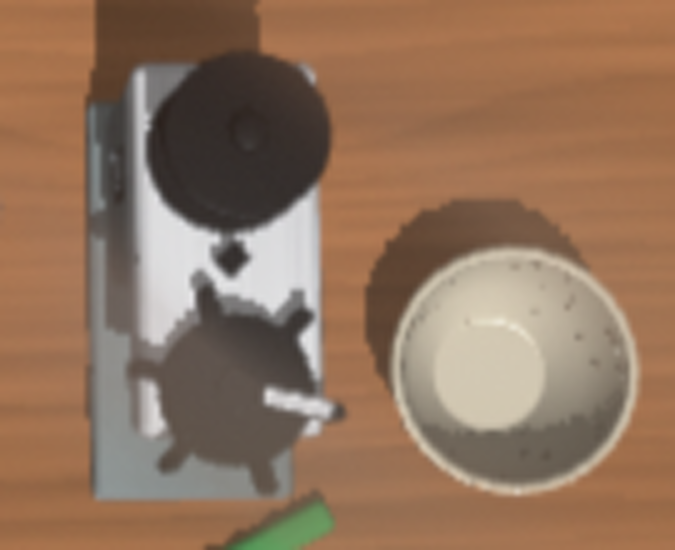

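View pics/scz.png

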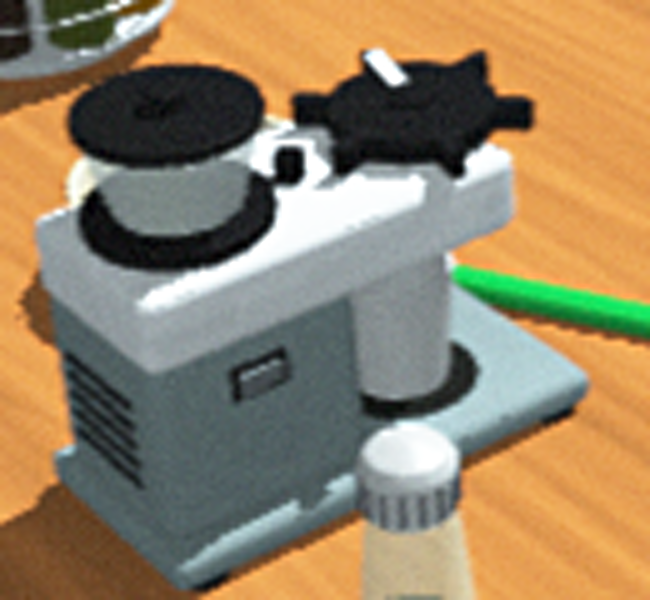

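```bash
python3 - <<'E'
import numpy as np,cv2
from h import *
t=np.load("top0.npz")
px=t["pixels"].astype(int)
f=lambda u,v:(u/5+290-.4,v/5+120-.4)
P=lambda n,u,v,z:(print(n,ray(t,*f(u,v),z).round(4)),ray(t,*f(u,v),z))[1]
for n,u,v,z in [("lugA",203,275,.177),("lugB",308,308,.177),("lugC",133,369,.177),("lugD",165,468,.177),("lugE",268,492,.177),("barend",335,409,.18),("barin",266,395,.18),("pointer tip?",232,278,.174),("knob",250,128,.23),
 ("base FL",95,498,.02),("base FR",290,498,.02),("headFL",140,434,.16),("headFR",322,432,.16),("headRL",140,68,.16),("headRR",315,68,.16),("baseRL",90,104,.02)]: P(n,u,v,z)
# height stats
d=t["depth"];K=t["K"];T=t["T"]
vv,uu=np.mgrid[0:384,0:512];p=np.stack([(uu-K[0,2])/K[0,0]*d,(vv-K[1,2])/K[1,1]*d,d],-1)@T[:3,:3].T+T[:3,3]
np.save("ptop.npy",p)
z=p[120:230,290:425,2]
for r in z[::4]: print(' '.join('%3d'%(1000*x) for x in r[::4]))
E
```

```text
lugA [ 0.6058 -0.1157  0.177 ]
lugB [ 0.5861 -0.1723  0.177 ]
lugC [ 0.5554 -0.0756  0.177 ]
lugD [ 0.5011 -0.091   0.177 ]
lugE [ 0.4866 -0.1463  0.177 ]
barend [ 0.5305 -0.1839  0.18  ]
barin [ 0.5391 -0.1468  0.18  ]
pointer tip? [ 0.604  -0.1321  0.174 ]
knob [ 0.6768 -0.1345  0.23  ]
base FL [ 0.4852 -0.0697  0.02  ]
base FR [ 0.4819 -0.1904  0.02  ]
headFL [ 0.5204 -0.0803  0.16  ]
headFR [ 0.5187 -0.1808  0.16  ]
headRL [ 0.7247 -0.088   0.16  ]
headRR [ 0.722  -0.1858  0.16  ]
baseRL [ 0.7319 -0.0754  0.02  ]
  4   1   0   4   3   0   3   2   0   9   1  -2   0   0  -1  -1  -1   0  -1   2   3  -3   0  -1   0   1   3   3  -1   0  -3   5   2   0
  3   0   3   0   2   0   5  -2   0   2   1   0   0   2   4   0   5   3   3   2   1   0   4   2  -1   0   0   7   0   1   2   3   2   0
  0   0  -1   3   1   2   0   3   0   5   0   3   2  -5   1   0   0   1   3  -1   0   0   2   2   0   5   2   0   0  -1   0  -2   0  -1
 -4   4   1   2   3   2   3   5   2   3   2 220 220 222 217   1   2  -1  -2   0  -1  -2  -1   2   4   1   0   0  -2   5  -3   1  -3   0
  0  -3  -1   0   3   3   1 158 1
[... 2533 characters left out ...]
  39  56   0   0  -2
  3   0  -2   3  -2  25  21  23 176 180  20 175 179 176  20   0   2   0   1   2   1   0  59  38  25  22  27  35  41  61   0   0  -5   0
 -3   2   0   2   0  18  16  20  25  20  23  23  23 173  20   3  -3   0  -3   5   9   0   2   2  63  58  56  59  59   0   4  -1  -1   1
  0   0   1   4   3   3  -2   3   3   0  -2   3  -3  -2   0   2   5   2   0   0   1  -2   4   0   1   1   0   1   4   0   1   0   0  -1
  2  -1   3   0   1  -1  -3   2  -2   0   1  -2  -2   0  13   9  12   5   4  -4   3   2  -4   0   0   2   2   1   0   2   1   1   1   0
  2   3  -1   2   0  -1   0  -1   0   0   1  -1  10  12  11  12  -1   0  -1   2   6  -4  -1   4   1   0   0   0   2   0   6   0   0   3
```

Call:
{"api": "move_arm", "payload": {"rows": [[255, -4.3, -3.6, -2, 0, 0, 0.07], [255, -8.6, -7.2, -4, 0, 0, 0.15], [255, -13, -10.8, -6, 0, 0, 0.22], [255, -17.3, -14.4, -8, 0, 0, 0.3], [255, -21.6, -18, -9, 0, 0, 0.37], [255, -26, -21.7, -10, 0, 0, 0.45], [255, -30.3, -25.3, -10, 0, 0, 0.52], [255, -34.6, -28.9, -10, 0, 0, 0.6], [255, -38.9, -32.5, -10, 0, 0, 0.67], [255, -40.5, -37.7, -10, 0, 0, 0.74], [255, -42, -43, -10, 0, 0, 0.82], [255, -43.6, -48.2, -10, 0, 0, 0.89], [255, -45.2, -53.4, -10, 0, 0, 0.97], [255, -46.8, -58.6, -10, 0, 0, 1.04], [255, -48.3, -63.8, -10, 0, 0, 1.12], [255, -49.9, -69.1, -10, 0, 0, 1.19], [255, -51.5, -74.3, -9.5, 0, 0, 1.27], [255, -53, -79.5, -9, 0, 0, 1.34], [255, -53, -79.5, -9, 0, 0, 1.34], [255, -53, -79.5, -9, 0, 0, 1.34]]}}

```text
time: 2.65
eef_pos: [0.4997, -0.1888, 0.321]
tool_rot: [-3.141, -0.001, 1.571]
force: [-1.3, 0.9, -0.6]
opening: 0.0003
```

```bash
python3 - <<'E'
from plant import *
import cv2,numpy as np
o=get_obs();print({k:np.round(v,4) for k,v in o.items() if k in("time","joint_positions","eef_pos","tool_rot","force","opening")})
im=get_image("wrist"); cv2.imwrite("pics/w1.png",im["pixels"]); np.savez("w1.npz",eef=o["eef_pos"],rot=o["tool_rot"],**im)
E
```

```text
{'time': np.float64(2.65), 'joint_positions': array([-0.2558,  0.2951,  0.6778,  1.9598, -0.2247,  0.9625,  0.5309]), 'eef_pos': array([ 0.4997, -0.1888,  0.321 ]), 'tool_rot': array([-3.1408e+00, -9.0000e-04,  1.5710e+00]), 'force': array([-1.3461,  0.9029, -0.6318]), 'opening': np.float64(0.0003)}
```

View pics/w1.png

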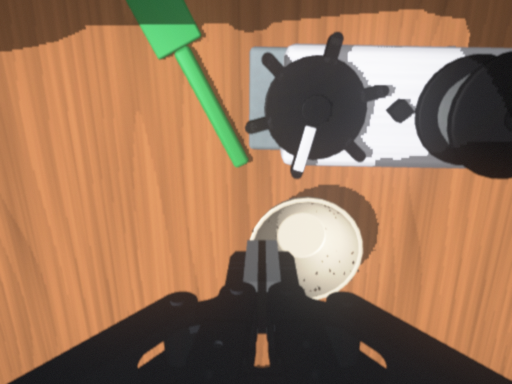

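The wrist view shows the wheel centre at about (316,108), the bar end at about (298,172), the pointer at about (390,110) and the fingertips at (262,245).

```bash
cat > meas.py <<'E'
import numpy as np,cv2,sys
from h import *
def measure(im,T,c0,verbose=1,zt=.177):
    # black mask rectified on wheel top plane, 0.5mm/px, 160mm square about c0 (x up, y left)
    K=im["K"];n=320;s=.0005
    jj,ii=np.meshgrid(np.arange(n),np.arange(n))
    X=c0[0]+(n/2-ii)*s;Y=c0[1]+(n/2-jj)*s
    def rect(z):
        p=np.stack([X,Y,np.full_like(X,z)],-1)-T[:3,3];c=p@T[:3,:3]
        return cv2.remap(im["pixels"],(K[0,0]*c[...,0]/c[...,2]+K[0,2]).astype(np.float32),(K[1,1]*c[...,1]/c[...,2]+K[1,2]).astype(np.float32),cv2.INTER_LINEAR)
    return X,Y,rect(zt),rect(.18),rect(.16)
E
python3 - <<'E'
from meas import *
w=np.load("w1.npz");T=toolT(dict(tool_rot=w["rot"],eef_pos=w["eef"]))@w["mount"]
X,Y,a,b,c=measure(w,T,(.545,-.1315))
cv2.imwrite("pics/r1.png",np.hstack([cv2.resize(a,(400,400)),cv2.resize(c,(400,400))]))
P=lambda n,u,v,z:print(n,ray(w,u,v,z,T).round(4))
for q in [("lugs",337,36,.177),("",388,91,.177),("",362,159,.177),("",249,128,.177),("",265,57,.177),("bar out",297,173,.18),("bar in",313,128,.18),("ptr front",387,110,.174),("ptr rear",413,110,.174),("headfl",290,46,.16),("headrl",460,47,.16),("headfr",283,162,.16),("ped headrr",440,166,.16)]:P(*q)
E
```

```text
lugs [ 0.558  -0.0773  0.177 ]
 [ 0.6015 -0.1177  0.177 ]
 [ 0.5856 -0.1731  0.177 ]
 [ 0.4899 -0.1471  0.177 ]
 [ 0.5029 -0.0923  0.177 ]
bar out [ 0.5305 -0.1846  0.18  ]
bar in [ 0.5424 -0.1467  0.18  ]
ptr front [ 0.6034 -0.1327  0.174 ]
ptr rear [ 0.6248 -0.1327  0.174 ]
headfl [ 0.5235 -0.0827  0.16  ]
headrl [ 0.6625 -0.0834  0.16  ]
headfr [ 0.5196 -0.1795  0.16  ]
ped headrr [ 0.6617 -0.183   0.16  ]
```

View pics/r1.png

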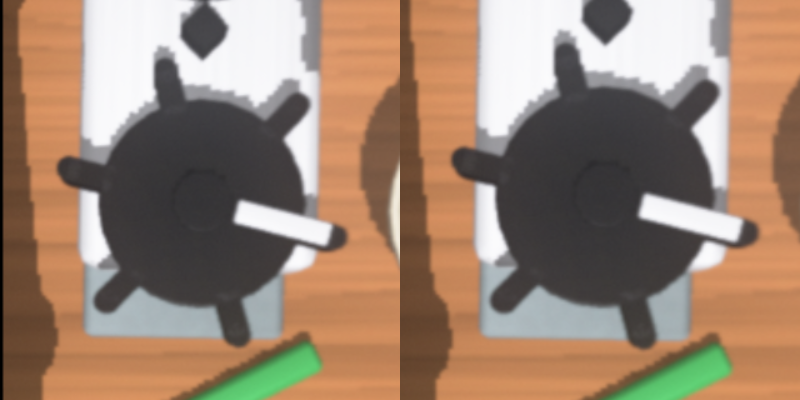

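Call:
{"api": "move_arm", "payload": {"rows": [[255, 3.5, -0.4, 0, 0, 0, 0], [255, 7.1, -0.8, 0, 0, 0, 0], [255, 7.1, -0.8, 4, 0, 0, 0], [255, 7.1, -0.8, 8, 0, 0, 0], [255, 7.1, -0.8, 11, 0, 0, 0], [255, 7.1, -0.8, 13, 0, 0, 0], [255, 7.1, -0.8, 14.5, 0, 0, 0], [255, 7.1, -0.8, 15.3, 0, 0, 0], [255, 7.1, -0.8, 15.3, 0, 0, 0], [255, 7.1, -0.8, 15.3, 0, 0, 0]]}}

```text
time: 3.95
eef_pos: [0.4918, -0.1182, 0.1696]
tool_rot: [3.141, -0.001, 1.571]
force: [-3.5, 0.5, 9.5]
opening: 0.0001
```

```bash
cat > shot.py <<'E'
from plant import *
import cv2,numpy as np,sys
from meas import *
n=sys.argv[1]
o=get_obs();print({k:np.round(v,4).tolist() for k,v in o.items() if k in("time","eef_pos","tool_rot","force")})
w=get_image("wrist"); cv2.imwrite(f"pics/{n}w.png",w["pixels"]); np.savez(f"{n}w.npz",eef=o["eef_pos"],rot=o["tool_rot"],**w)
T=toolT(o)@w["mount"]
X,Y,a,b,c=measure(w,T,(.545,-.132))
s=get_image("scene");cv2.imwrite(f"{n}s_raw.png",s["pixels"])
z=cv2.resize(s["pixels"][125:215,135:255],(480,360),interpolation=cv2.INTER_CUBIC)
cv2.imwrite(f"pics/{n}r.png",np.hstack([cv2.resize(b,(320,360)),z]))
# bar: bright pixels within r 8..58 (bar runs r 14..52) on the .18 plane
g=b.min(2)>110;dx=X-.545;dy=Y+.132;r=np.hypot(dx,dy)
m=(g&(r<38)).astype(np.uint8)
k,l,st,ce=cv2.connectedComponentsWithStats(m)
for i in range(1,k):
    if st[i,4]>150:
        q=l==i;mx,my=dx[q].mean(),dy[q].mean()
        print("bright blob area",st[i,4],"az of centroid",np.degrees(np.arctan2(my,mx)).round(1),"r",np.hypot(mx,my).round(4))
E
python3 shot.py a
```

```text
{'time': 3.95, 'eef_pos': [0.4918, -0.1182, 0.1696], 'tool_rot': [3.1413, -0.0013, 1.5712], 'force': [-3.4925, 0.5012, 9.5156]}
bright blob area 4547 az of centroid -18.1 r 0.0531
bright blob area 18400 az of centroid 107.0 r 0.0578
bright blob area 200 az of centroid -145.6 r 0.0626
bright blob area 2144 az of centroid 162.3 r 0.0781
```

View pics/aw.png

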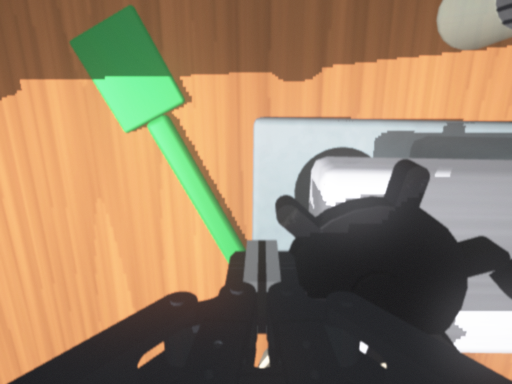

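View pics/ar.png

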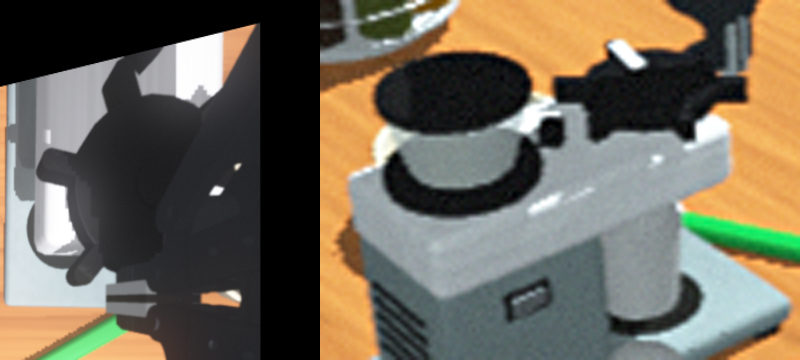

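```bash
python3 - <<'E'
from h import *
w=np.load("w1.npz");d=w["depth"];K=w["K"];M=w["mount"]
vv,uu=np.mgrid[0:384,0:512];p=np.stack([(uu-K[0,2])/K[0,0]*d,(vv-K[1,2])/K[1,1]*d,d],-1)@M[:3,:3].T+M[:3,3]
ok=(d>0)&(p[...,2]<.01)&(p[...,2]>-.15)&(abs(p[...,1])<.06)
for z in np.arange(-70,6,4):
    q=ok&(abs(p[...,2]*1000-z)<2)
    if q.sum()>3: print(z,q.sum(),"x",(p[q][:,0]*1000).min().round(),(p[q][:,0]*1000).max().round(),"y",np.percentile(p[q][:,1]*1000,[1,99]).round())
E
```

```text
-70 3535 x -1.0 18.0 y [-47.  49.]
-66 2303 x -6.0 18.0 y [-45.  46.]
-62 2199 x -9.0 16.0 y [-41.  42.]
-58 4364 x -10.0 13.0 y [-37.  39.]
-54 2666 x -11.0 14.0 y [-35.  37.]
-50 1803 x -13.0 14.0 y [-32.  34.]
-46 1223 x -13.0 14.0 y [-28.  30.]
-42 417 x -7.0 13.0 y [-20.  21.]
-38 723 x -12.0 12.0 y [-8.  8.]
-34 231 x 6.0 11.0 y [-12.  14.]
-30 376 x 6.0 11.0 y [-12.  14.]
-26 368 x 6.0 11.0 y [-13.  14.]
-22 346 x 6.0 11.0 y [-13.  14.]
-18 298 x 6.0 11.0 y [-12.  14.]
-14 289 x 6.0 11.0 y [-13.  14.]
-10 250 x 6.0 11.0 y [-12.  13.]
-6 129 x 6.0 11.0 y [-11.  11.]
```

Call:
{"api": "move_arm", "payload": {"rows": [[255, 0, -0.3, -0.5, 0, 0, 0], [255, 0, -0.6, -1, 0, 0, 0], [255, 0, -0.6, -1, 0, 0, 0], [255, 0, -0.6, -1, 0, 0, 0]]}}

```text
time: 4.55
eef_pos: [0.4861, -0.1181, 0.1783]
tool_rot: [3.141, -0.0, 1.571]
force: [1.2, -0.1, 0.0]
opening: 0.0
```

```bash
cat > tab.py <<'E'
import numpy as np,sys
from plant import *
from h import *
from scipy.spatial.transform import Rotation as R
def tab(Ls,r=.058,t=-.016,z=.168,C=(.545,-.132)):
    o=get_obs();T=toolT(o);yaw0=o["tool_rot"][2]
    for L in Ls:
        a=np.radians(L);p=np.array([C[0]+r*np.cos(a)-t*np.sin(a),C[1]+r*np.sin(a)+t*np.cos(a),z])
        d=T[:3,:3].T@(p-T[:3,3])*100
        dy=(a-np.pi/2-yaw0+np.pi)%(2*np.pi)-np.pi
        print(L,p.round(4),"cm",d.round(2),"turn",round(-dy,3))
if __name__=="__main__":
    a=[float(x) for x in sys.argv[1:]];tab(np.arange(a[0],a[1]+.1,a[2]),*( [a[3]] if len(a)>3 else []))
E
python3 tab.py 176 214 3
```

```text
176.0 [ 0.4883 -0.112   0.168 ] cm [0.61 0.21 1.03] turn 0.07
179.0 [ 0.4873 -0.115   0.168 ] cm [0.31 0.12 1.03] turn 0.018
182.0 [ 0.4865 -0.118   0.168 ] cm [0.01 0.04 1.03] turn -0.034
185.0 [ 0.4858 -0.1211  0.168 ] cm [-0.3  -0.03  1.03] turn -0.087
188.0 [ 0.4853 -0.1242  0.168 ] cm [-0.61 -0.08  1.03] turn -0.139
191.0 [ 0.485  -0.1274  0.168 ] cm [-0.92 -0.11  1.03] turn -0.192
194.0 [ 0.4849 -0.1305  0.168 ] cm [-1.24 -0.13  1.03] turn -0.244
197.0 [ 0.4849 -0.1337  0.168 ] cm [-1.55 -0.13  1.03] turn -0.296
200.0 [ 0.485  -0.1368  0.168 ] cm [-1.87 -0.11  1.03] turn -0.349
203.0 [ 0.4854 -0.1399  0.168 ] cm [-2.18 -0.08  1.03] turn -0.401
206.0 [ 0.4859 -0.143   0.168 ] cm [-2.49 -0.03  1.03] turn -0.453
209.0 [ 0.4865 -0.1461  0.168 ] cm [-2.8   0.04  1.03] turn -0.506
212.0 [ 0.4873 -0.1492  0.168 ] cm [-3.1   0.12  1.03] turn -0.558
```

Call:
{"api": "move_arm", "payload": {"rows": [[255, 0, 0, 0.5, 0, 0, -0.03], [255, 0, 0, 1, 0, 0, -0.06], [255, -0.3, 0, 1, 0, 0, -0.09], [255, -0.6, -0.1, 1, 0, 0, -0.14], [255, -0.9, -0.1, 1, 0, 0, -0.19], [255, -1.2, -0.1, 1, 0, 0, -0.24], [255, -1.4, -0.1, 1, 0, 0, -0.27], [255, -1.55, -0.1, 1, 0, 0, -0.3], [255, -1.7, -0.1, 1, 0, 0, -0.32], [255, -1.85, -0.1, 1, 0, 0, -0.35], [255, -1.85, -0.1, 1, 0, 0, -0.35]]}}

```text
time: 5.92
eef_pos: [0.485, -0.137, 0.1683]
tool_rot: [3.141, 0.0, 1.921]
force: [-0.2, 0.7, -0.5]
opening: -0.0
```

```bash
python3 shot.py b
```

```text
{'time': 5.925, 'eef_pos': [0.485, -0.137, 0.1683], 'tool_rot': [3.1415, 0.0, 1.921], 'force': [-0.1663, 0.6821, -0.4811]}
bright blob area 2552 az of centroid -2.9 r 0.0495
bright blob area 2337 az of centroid 66.4 r 0.0494
bright blob area 14195 az of centroid 133.4 r 0.064
bright blob area 502 az of centroid -134.0 r 0.0639
bright blob area 473 az of centroid -177.2 r 0.0649
```

View pics/bw.png

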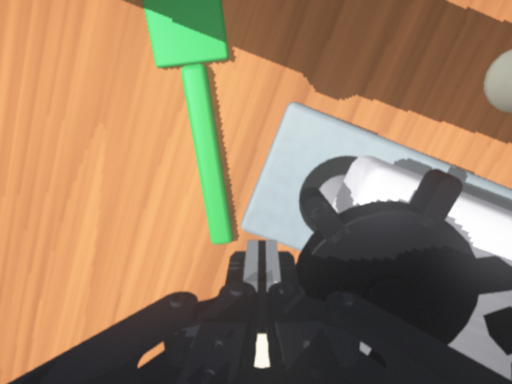

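View pics/br.png

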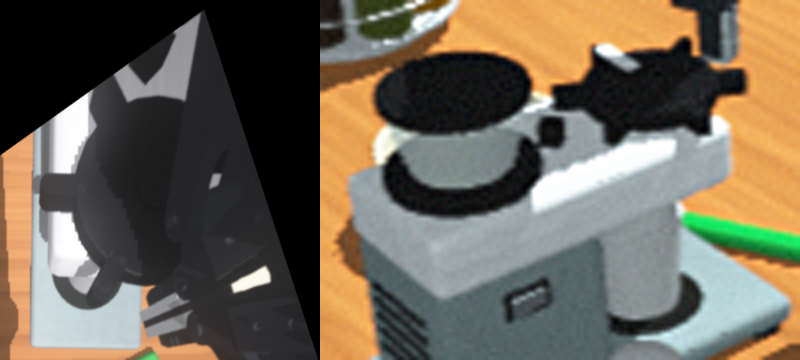

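```bash
python3 tab.py 202 232 3
```

```text
202.0 [ 0.4852 -0.1389  0.168 ] cm [-0.2  -0.05  0.03] turn -0.034
205.0 [ 0.4857 -0.142   0.168 ] cm [-0.51 -0.11  0.03] turn -0.086
208.0 [ 0.4863 -0.1451  0.168 ] cm [-0.82 -0.16  0.03] turn -0.139
211.0 [ 0.487  -0.1482  0.168 ] cm [-1.13 -0.19  0.03] turn -0.191
214.0 [ 0.488  -0.1512  0.168 ] cm [-1.45 -0.21  0.03] turn -0.243
217.0 [ 0.4891 -0.1541  0.168 ] cm [-1.76 -0.21  0.03] turn -0.296
220.0 [ 0.4903 -0.157   0.168 ] cm [-2.08 -0.19  0.03] turn -0.348
223.0 [ 0.4917 -0.1599  0.168 ] cm [-2.39 -0.16  0.03] turn -0.4
226.0 [ 0.4932 -0.1626  0.168 ] cm [-2.7  -0.11  0.03] turn -0.453
229.0 [ 0.4949 -0.1653  0.168 ] cm [-3.01 -0.04  0.03] turn -0.505
232.0 [ 0.4967 -0.1679  0.168 ] cm [-3.32  0.04  0.03] turn -0.558
```

Call:
{"api": "move_arm", "payload": {"rows": [[255, -0.3, -0.1, 0, 0, 0, -0.05], [255, -0.6, -0.13, 0, 0, 0, -0.1], [255, -0.8, -0.16, 0, 0, 0, -0.14], [255, -1.0, -0.18, 0, 0, 0, -0.17], [255, -1.2, -0.19, 0, 0, 0, -0.2], [255, -1.4, -0.2, 0, 0, 0, -0.23], [255, -1.6, -0.2, 0, 0, 0, -0.27], [255, -1.8, -0.2, 0, 0, 0, -0.3], [255, -2.0, -0.2, 0, 0, 0, -0.33], [255, -2.2, -0.18, 0, 0, 0, -0.37], [255, -2.4, -0.16, 0, 0, 0, -0.4], [255, -2.6, -0.13, 0, 0, 0, -0.43], [255, -2.75, -0.1, 0, 0, 0, -0.46], [255, -2.9, -0.07, 0, 0, 0, -0.49], [255, -2.9, -0.07, 0, 0, 0, -0.49], [255, -2.9, -0.07, 0, 0, 0, -0.49]]}}

```text
time: 8.02
eef_pos: [0.4942, -0.1643, 0.1683]
tool_rot: [3.142, -0.0, 2.411]
force: [-0.3, 0.1, -0.5]
opening: 0.0
```

```bash
python3 shot.py c; python3 tab.py 230 262 3
```

```text
{'time': 8.025, 'eef_pos': [0.4942, -0.1643, 0.1683], 'tool_rot': [3.1416, -0.0, 2.4108], 'force': [-0.341, 0.1139, -0.5105]}
bright blob area 3614 az of centroid 28.4 r 0.0494
bright blob area 695 az of centroid 100.1 r 0.0439
bright blob area 346 az of centroid 103.9 r 0.0681
bright blob area 215 az of centroid -106.8 r 0.0656
bright blob area 10956 az of centroid -170.8 r 0.0641
230.0 [ 0.4955 -0.1661  0.168 ] cm [-0.22 -0.06  0.03] turn -0.032
233.0 [ 0.4973 -0.1687  0.168 ] cm [-0.53 -0.12  0.03] turn -0.085
236.0 [ 0.4993 -0.1711  0.168 ] cm [-0.84 -0.17  0.03] turn -0.137
239.0 [ 0.5014 -0.1735  0.168 ] cm [-1.15 -0.21  0.03] turn -0.19
242.0 [ 0.5036 -0.1757  0.168 ] cm [-1.47 -0.22  0.03] turn -0.242
245.0 [ 0.506  -0.1778  0.168 ] cm [-1.78 -0.22  0.03] turn -0.294
248.0 [ 0.5084 -0.1798  0.168 ] cm [-2.1  -0.21  0.03] turn -0.347
251.0 [ 0.511  -0.1816  0.168 ] cm [-2.41 -0.17  0.03] turn -0.399
254.0 [ 0.5136 -0.1833  0.168 ] cm [-2.72 -0.12  0.03] turn -0.451
257.0 [ 0.5164 -0.1849  0.168 ] cm [-3.03 -0.06  0.03] turn -0.504
260.0 [ 0.5192 -0.1863  0.168 ] cm [-3.33  0.02  0.03] turn -0.556
```

View pics/cw.png

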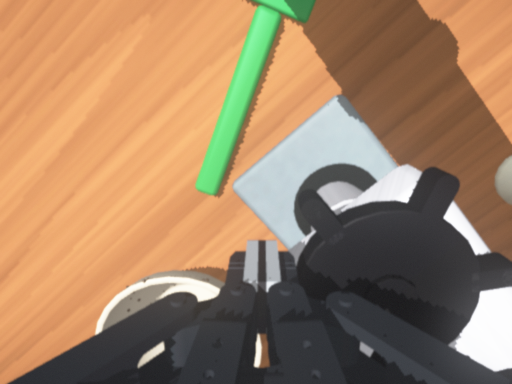

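View pics/cr.png

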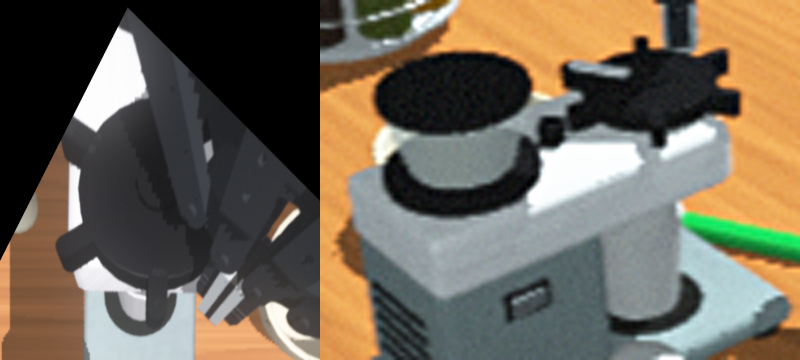

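Call:
{"api": "move_arm", "payload": {"rows": [[255, -0.3, -0.1, 0, 0, 0, -0.05], [255, -0.6, -0.13, 0, 0, 0, -0.1], [255, -0.8, -0.16, 0, 0, 0, -0.14], [255, -1.0, -0.18, 0, 0, 0, -0.17], [255, -1.2, -0.2, 0, 0, 0, -0.2], [255, -1.4, -0.22, 0, 0, 0, -0.23], [255, -1.6, -0.22, 0, 0, 0, -0.27], [255, -1.8, -0.22, 0, 0, 0, -0.3], [255, -2.0, -0.22, 0, 0, 0, -0.33], [255, -2.2, -0.2, 0, 0, 0, -0.37], [255, -2.4, -0.18, 0, 0, 0, -0.4], [255, -2.6, -0.14, 0, 0, 0, -0.43], [255, -2.8, -0.1, 0, 0, 0, -0.46], [255, -3.0, -0.07, 0, 0, 0, -0.5], [255, -3.05, -0.06, 0, 0, 0, -0.51], [255, -3.05, -0.06, 0, 0, 0, -0.51]]}}

```text
time: 10.12
eef_pos: [0.5166, -0.1852, 0.1683]
tool_rot: [3.142, 0.0, 2.921]
force: [0.3, 0.6, -0.0]
opening: -0.0
```

```bash
python3 shot.py d; python3 tab.py 260 292 3
```

```text
{'time': 10.125, 'eef_pos': [0.5166, -0.1852, 0.1683], 'tool_rot': [3.1416, 0.0001, 2.9208], 'force': [0.2752, 0.5743, -0.0415]}
bright blob area 706 az of centroid 47.9 r 0.0434
bright blob area 177 az of centroid 81.8 r 0.0492
bright blob area 749 az of centroid 127.0 r 0.0453
bright blob area 5437 az of centroid -152.4 r 0.0668
bright blob area 506 az of centroid -119.4 r 0.0655
bright blob area 226 az of centroid -118.8 r 0.0897
bright blob area 546 az of centroid -163.1 r 0.0556
260.0 [ 0.5192 -0.1863  0.168 ] cm [-0.29 -0.06  0.03] turn -0.046
263.0 [ 0.5221 -0.1876  0.168 ] cm [-0.6  -0.12  0.03] turn -0.099
266.0 [ 0.525  -0.1887  0.168 ] cm [-0.91 -0.17  0.03] turn -0.151
269.0 [ 0.528  -0.1897  0.168 ] cm [-1.22 -0.2   0.03] turn -0.203
272.0 [ 0.531  -0.1905  0.168 ] cm [-1.54 -0.21  0.03] turn -0.256
275.0 [ 0.5341 -0.1912  0.168 ] cm [-1.85 -0.21  0.03] turn -0.308
278.0 [ 0.5372 -0.1917  0.168 ] cm [-2.17 -0.19  0.03] turn -0.36
281.0 [ 0.5404 -0.192   0.168 ] cm [-2.48 -0.15  0.03] turn -0.413
284.0 [ 0.5435 -0.1921  0.168 ] cm [-2.79 -0.1   0.03] turn -0.465
287.0 [ 0.5467 -0.1921  0.168 ] cm [-3.1  -0.03  0.03] turn -0.518
290.0 [ 0.5498 -0.192   0.168 ] cm [-3.4   0.06  0.03] turn -0.57
```

View pics/dw.png

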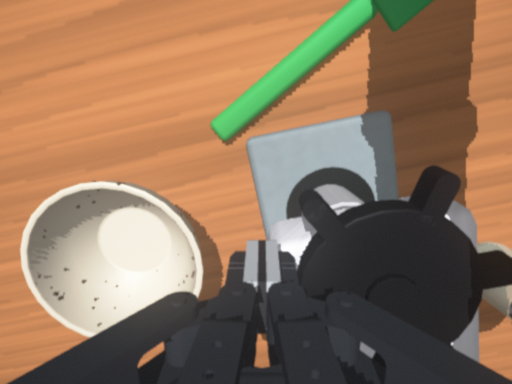

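View pics/dr.png

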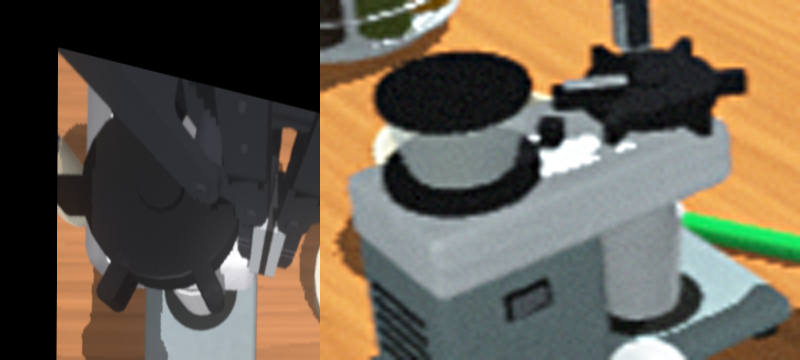

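Call:
{"api": "move_arm", "payload": {"rows": [[255, -0.3, -0.06, 0, 0, 0, -0.05], [255, -0.6, -0.12, 0, 0, 0, -0.1], [255, -0.8, -0.15, 0, 0, 0, -0.13], [255, -1.0, -0.18, 0, 0, 0, -0.17], [255, -1.2, -0.2, 0, 0, 0, -0.2], [255, -1.4, -0.21, 0, 0, 0, -0.23], [255, -1.6, -0.21, 0, 0, 0, -0.27], [255, -1.8, -0.21, 0, 0, 0, -0.3], [255, -2.0, -0.2, 0, 0, 0, -0.33], [255, -2.2, -0.19, 0, 0, 0, -0.37], [255, -2.4, -0.16, 0, 0, 0, -0.4], [255, -2.55, -0.14, 0, 0, 0, -0.43], [255, -2.7, -0.12, 0, 0, 0, -0.45], [255, -2.85, -0.09, 0, 0, 0, -0.48], [255, -3.0, -0.05, 0, 0, 0, -0.5], [255, -3.1, -0.03, 0, 0, 0, -0.52], [255, -3.1, -0.03, 0, 0, 0, -0.52]]}}

```text
time: 12.35
eef_pos: [0.5469, -0.1923, 0.1683]
tool_rot: [-3.142, 0.0, -2.842]
force: [-0.3, -0.1, -0.0]
opening: 0.0001
```

```bash
python3 shot.py e
```

```text
{'time': 12.35, 'eef_pos': [0.5469, -0.1923, 0.1683], 'tool_rot': [-3.1415, 0.0002, -2.8421], 'force': [-0.2552, -0.1237, -0.0211]}
bright blob area 378 az of centroid -47.5 r 0.0648
bright blob area 166 az of centroid -0.5 r 0.0285
bright blob area 7661 az of centroid -121.8 r 0.0674
```

View pics/ew.png

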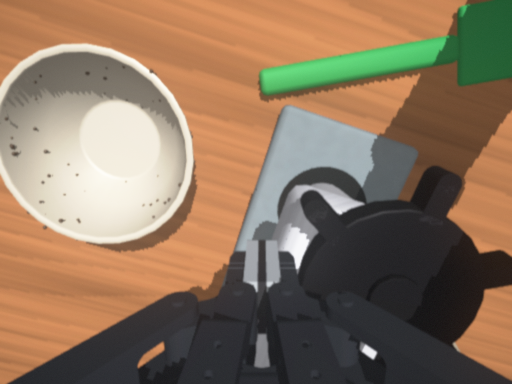

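View pics/er.png

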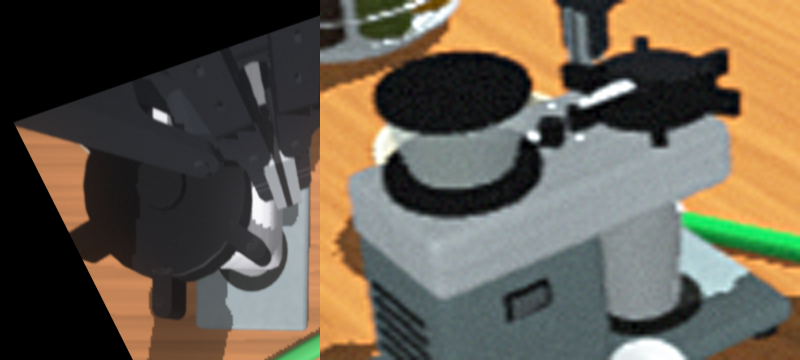

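Call:
{"api": "move_arm", "payload": {"rows": [[255, 0.2, -0.5, 0, 0, 0, 0], [255, 0.3, -1, 0, 0, 0, 0], [255, 0.3, -1, -2, 0, 0, 0], [255, 0.3, -1, -6, 0, 0, 0], [255, 0.3, -1, -11, 0, 0, 0], [255, 0.3, -1, -16, 0, 0, 0], [255, 2, -3, -20, 0, 0, 0.15], [255, 4, -5, -20, 0, 0, 0.3], [255, 4, -5, -20, 0, 0, 0.45], [255, 4, -5, -20, 0, 0, 0.6], [255, 4, -5, -20, 0, 0, 0.75], [255, 4, -5, -20, 0, 0, 0.9], [255, 4, -5, -20, 0, 0, 1.05], [255, 4, -5, -20, 0, 0, 1.2], [255, 4, -5, -20, 0, 0, 1.35], [255, 4, -5, -20, 0, 0, 1.5], [255, 4, -5, -20, 0, 0, 1.65], [255, 4, -5, -20, 0, 0, 1.8], [255, 4, -5, -20, 0, 0, 1.8], [255, 4, -5, -20, 0, 0, 1.8]]}}

```text
time: 14.95
eef_pos: [0.5231, -0.2519, 0.3683]
tool_rot: [-3.142, 0.0, 1.643]
force: [-1.2, 0.1, 0.3]
opening: 0.0002
```

```bash
python3 shot.py f; python3 - <<'E'
from plant import *
import cv2,numpy as np
t=get_image("top");cv2.imwrite("pics/topf.png",t["pixels"]);np.savez("topf.npz",**t)
s=get_image("scene")
for n,a in(("top",t),("scene",s)):
    d=np.abs(a["pixels"].astype(int)-np.load(n+"0.npz")["pixels"]).max(2);print(n,(d>40).sum())
    cv2.imwrite(f"pics/diff_{n}.png",((d>40)*255).astype(np.uint8))
E
```

```text
{'time': 14.95, 'eef_pos': [0.5231, -0.2519, 0.3683], 'tool_rot': [-3.1415, 0.0, 1.6428], 'force': [-1.2319, 0.1006, 0.3317]}
bright blob area 22660 az of centroid -32.8 r 0.0401
bright blob area 769 az of centroid 160.2 r 0.0465
top 34316
scene 25325
```

View pics/fw.png

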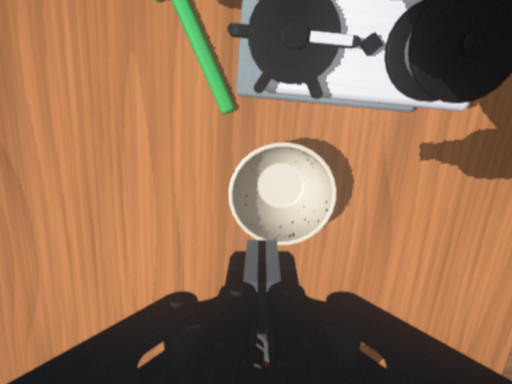

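View pics/fr.png

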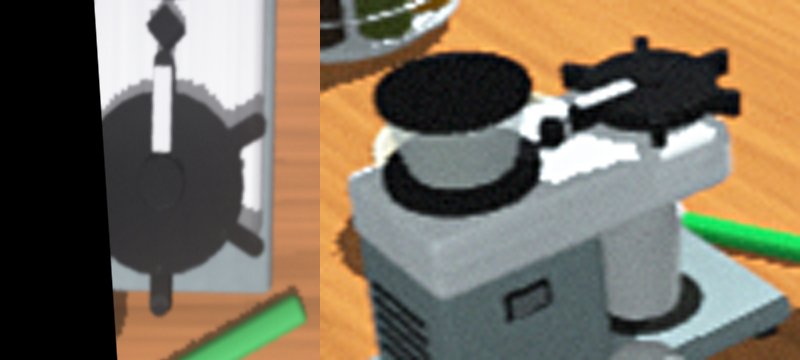

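View pics/diff_scene.png

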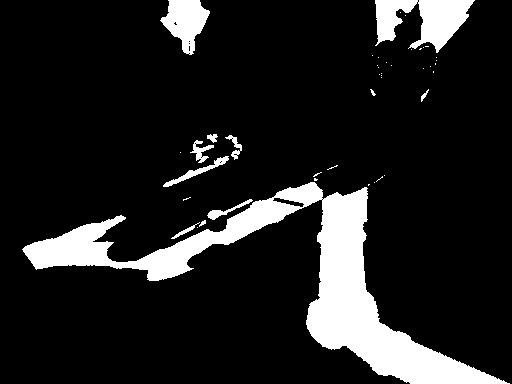

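The bar (310–355, 38) lies in line with the pointer (372,43). The scene differences are only the wheel, the arm and its shadow, and the mill, shaker, bowl and scraper outlines are unchanged.

```bash
python3 -c "
from plant import *
print(sign_off())"
```

```text
the job is handed in; nothing more can be done
None
```

The raised bar now points at the pointer and the wheel rests in that click. I handed the job in after about 15 s of robot time with the arm clear of everything. I pushed one lug counter-clockwise with the closed fingertip in four short, slow pushes, letting the wheel fall into each rest ahead of the finger.

- **Last checks:** the final wrist and scene pictures show the bar in line with the pointer by eye. I made no angle measurement of the final position. Comparing start and end scene pictures, only the wheel, arm and shadow changed, with no shift visible in the mill, shaker, bowl or scraper. The cup is mostly hidden under the head, so I could not check it as closely. The last force reading, about 1 N, is within the noise seen in free air.
- **What disagreed:**
  - The bar first measured about 105° short of the pointer, between two clicks, although the task says it starts at rest in one. The first light push dropped it to 90° short, and three full clicks followed.
  - On the first descent the finger, wider than I had estimated, touched the wheel's rim and read about 9.5 N. I lifted off, moved outward and went down again, and in the pictures the mill had not moved.

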